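# Load and turn over a tilted run-in stand

## Task

Load the run-in stand: slide the tall wide-bored sleeve and then the short narrow-bored collar down the tilted spindle, fully home. Then turn the faceplate by hand, anticlockwise seen from above, until its black knob has come up to the fixed index post at the top of the slope, and once more all the way round to stop at the index post the second time; let go there. Leave the bearing, the oil bottle and the big race where they are.

Things in the scene. Friction and masses are not known exactly. Their poses are not given: they have to be found in the camera images.
- stand: Run-in stand, grey cast foot 170 x 150 mm, fixed, carrying a steel faceplate tilted 28 degrees (0.49 rad). Origin: on the bench under the faceplate's centre, z up. Low side of the slope towards its own -x, high side towards +x; there a small fixed steel index post (12 mm square) stands just outside the rim, its top 5 mm above the face.
- wheel_face (a point): Centre of the faceplate's top face, 115 mm above the bench. z: the turning axis, out of the face, 28 degrees off vertical; x: in the face from the centre towards the knob, turning with it. The faceplate is a disc 196 mm in diameter, 16 mm thick. Sleeve home: underside flat on this face; collar home: underside flat on the sleeve's top, 40 mm above the face.
- spindle_tip (a point): Top end of the spindle that rises from the faceplate's centre along its axis, 70 mm from the face. The spindle is stepped: 32 mm in diameter up to 32 mm from the face, tapering to 22 mm at 37 mm, 22 mm up to 63 mm, tapering to 12 mm at the tip.
- wheel (a joint): Angle of the faceplate in rad, growing anticlockwise seen from above. 0: the knob is at the index post at the top of the slope. It starts between -2.6 and -0.5, so the first arrival at the index is 0 and the second 6.28. No stops; it turns with steady friction (about 0.18 N m, 2.3 N at the knob) and stays where it is left.
- knob_top (a point): Centre of the top end of the black knob, an upright round grip parallel to the faceplate's axis, 24 mm in diameter; it reaches from 10 to 60 mm above the face, 80 mm from the axis. The knob revolves freely on its own pin, so it can be held with one tool orientation all the way round.
- plate: Dark steel lay-down plate 220 x 240 x 20 mm, fixed on the bench, no rim. Origin: centre of its underside. The sleeve, collar and bearing stand on its top, 20 mm above the bench, in any order of places.
- sleeve: Plain steel sleeve, the tall one: 60 mm outside diameter, 36 mm bore, 40 mm high, about 0.5 kg. Origin: centre of its underside, z along the bore (up at the start).
- collar: Plain steel collar, the short one with the small bore: 64 mm outside diameter, 26 mm bore, 24 mm high, about 0.45 kg. Origin: centre of its underside, z along the bore.
- bearing: Bystander on the plate: flat steel bearing, 76 mm outside diameter, 40 mm bore, 20 mm high. Origin: centre of its underside.
- can: Bystander: grey oil bottle with black cap standing on the bench between stand and plate, 50 mm in diameter, 170 mm high. Origin: centre of its underside.
- race: Bystander: big steel bearing race lying flat on the bench, 160 mm outside diameter, 26 mm high. Origin: centre of its underside.
There are look-alikes about, which are no part of the job. Leave any brown or pink look-alike of the collar alone.

How it is judged:
By the outcome, as a careful person would: the job done as asked, in the order asked, and still so for the second after the job is handed in, with the robot touching nothing.
It also fails if it takes over 72 s, if anything falls off the work surface, if the arm or the gripper's body presses on something with over 40 N, if the wrist force passes 120 N, or if a joint passes its speed limit or range.

## Robot

A 6-joint arm with a two-finger parallel gripper is mounted at the origin on the work surface. World frame = base frame: x ahead of the robot, y to its left, z up, the work surface at z = 0. Lengths are in m, angles in degrees, forces in N, time in s.
With the tool pointing down it reaches from about 0.25 to 0.725 m from the base axis. Payload 9.7 kg.
Tool frame: the origin (TCP) lies at the very end of the fingers, on their centre line; the grasp point (between the pads) lies 19 mm behind it; z points along the fingers, y is the line along which they close (so a half turn about z gives the same grasp; the last joint's range is limited). The gripper opens to 85 mm and grips with 20 to 120 N. Pads are 22 mm wide; open, the fingers measure 114 mm over their backs; the gripper's body (76 mm by 85 mm) begins 54 mm behind the grasp point. The pads swing forward as they close: fully open they stand 13 mm farther back than shut.
Start: joints at [-67.036, 4.979, 10.078, 95.1, 0, 90], TCP at [0.215, -0.506, 0.195] pointing down, gripper open.
Joint ranges: [-179.16, 179.16], [-48.56, 103.87], [-65.8, 70.77], [-126.05, 130.52], [-82.76, 87.17], [-180, 180]. Speed limits (degrees/s): [127.2, 127.2, 147.25, 180, 180, 180].

## Interface

Orientations are given as [roll, pitch, yaw] about the fixed x, y, z axes, in that order (R = Rz(yaw) Ry(pitch) Rx(roll)).
In Python, from workcell import bot gives the robot as it stands.
- The arm moves only by the tool step_arm, never from a script. Its argument "targets" is a list of rows, each a list of 3 entries, a list of its own where there are three numbers: the opening, from 0 (shut) to 1 (fully open), then the shift along the world's x, y, z in mm, then the turn, a rotation vector about the world's x, y, z in rad. In form: [[grip, [tx, ty, tz], [wx, wy, wz]], ...]. A call has 1 to 8 rows; each row is the pose to reach, as a shift and turn from the pose commanded when the call began; what a row does not reach only later rows make up. A row lasts 1/10 s, in which the tool goes at most 50 mm and 8.59 degrees, less where a joint would pass 70% of its speed; a pose out of reach is approached as far as the arm can. A call with a gripper value outside its range is refused whole. The fingers move at their own pace and stop on an object; "force" is the grip in N (left out, the last holds). Time passes only in rows, so rows that repeat a pose let the fingers close. It gives the time, the measured TCP pose, the force, the opening and the grip force at its end, in the units of the state.
- bot.get_obs(): the state, without advancing time (a new reading comes with each control period).
- bot.camera(name): name is "scene" or "top"; returns (picture, depth): 420x560x3 uint8, red, green, blue; 420x560 float32, m along the optical axis (not along the pixel's ray), 0 where there is no reading.
- bot.camera_params(name): a dict with "K" (3x3 intrinsics, pixels), "k1" (the pictures are not rectified: a ray, as slopes to the right and down, at radius r is drawn at 1 + k1 r^2 times it, then the intrinsics apply), "R" (3x3) and "t" (3): a world point X has camera coordinates R X + t. Camera axes: x right, y down, z forward; pixel columns grow to the right and rows downward; lengths in m; the calibration is good to about 2 mm. A picture is of the moment at which its call begins. camera_params takes no time and is no camera call.
- bot.job_done(): hands the job in; it is judged then, once.
The state is a dict: "time": time; "q": joint angles; "qd": joint speeds; "joint_efforts": joint torques, N m; "ee_pos": TCP position; "tcp_rot": TCP orientation; "wrist_force": force on the tool from outside, world axes, zero at the start; "torque": the same for the moment, N m; "opening": finger opening in m; "grasp_force": force on a finger pad.
Only numpy, scipy, OpenCV 4.12 (cv2) and the standard library are available. Lean on these libraries where they do the work, as an engineer would, in place of code of your own. Each camera call takes 0.05 s, during which the arm holds its last target. There are 200 camera calls.

## Working session

There is one attempt and no reset: what is moved stays moved. The work goes in short steps, Python scripts to look and compute and a tool call to move; the robot and the scene stay as the last step left them, time stands still between calls to the robot, and variables do not carry over. Pictures are saved under pics/ and viewed, at most 10 in all, crops included, and the job is handed in when it is done.

Besides the shell and the picture viewer there is one more tool, called as a command line: name --argument value ..., lists and objects as JSON in quotes. step_arm: Moves the arm, as the interface text tells. Its arguments: {"type":"object","properties":{"targets":{"type":"array","items":{"type":"array"}},"force":{"type":"number"}},"required":["targets"]}

```bash
mkdir -p pics; ls; cat > h.py <<'E'
import numpy as np, cv2
from workcell import bot
def cam(n):
    p,d=bot.camera(n); c=bot.camera_params(n); return p,d,c
def cloud(d,c):
    K=np.array(c["K"]);k1=c["k1"]
    v,u=np.mgrid[:d.shape[0],:d.shape[1]].astype(float)
    dist=np.array([k1,0,0,0,0])
    s=cv2.undistortPoints(np.stack([u.ravel(),v.ravel()],1)[:,None],K,dist)[:,0]
    X=np.c_[s,np.ones(len(s))]*d.ravel()[:,None]
    W=(X-np.array(c["t"]).ravel())@np.array(c["R"])
    W[d.ravel()<=0]=np.nan
    return W.reshape(*d.shape,3)
def save(n,p,s=1):
    cv2.imwrite("pics/"+n+".png",cv2.resize(p[:,:,::-1],None,fx=s,fy=s,interpolation=cv2.INTER_CUBIC))
E
python3 - <<'E'
from h import *
for n in("scene","top"):
    p,d,c=cam(n);W=cloud(d,c);np.savez("c_"+n,p=p,d=d,W=W);save(n+"0",p,1.4)
    print(n,c)
print(bot.get_obs())
E
```

```text
pics
scene {'K': array([[430.32143794,   0.        , 277.7018851 ],
       [  0.        , 430.32143794, 219.57356169],
       [  0.        ,   0.        ,   1.        ]]), 'k1': 0.04003563916969695, 'R': array([[-0.40823326,  0.91280037, -0.01187848],
       [ 0.65228951,  0.28257196, -0.70332886],
       [-0.63864231, -0.29487044, -0.71076537]]), 't': array([ 0.20708155, -0.25186353,  1.45432041])}
top {'K': array([[437.48384328,   0.        , 275.51444398],
       [  0.        , 437.48384328, 210.92727731],
       [  0.        ,   0.        ,   1.        ]]), 'k1': -0.10714233737490302, 'R': array([[-0.01834315, -0.99982105,  0.00462536],
       [-0.98298161,  0.01718809, -0.18289813],
       [ 0.18278589, -0.00790158, -0.98312099]]), 't': array([0.03055419, 0.59311592, 1.19085859])}
{'time': 0.1, 'q': array([-6.70366701e+01,  5.00693021e+00,  1.00392711e+01,  9.51023516e+01,
        1.13537858e-03,  9.00010736e+01]), 'qd': array([ 0.0879805 , -0.04427643,  0.16291501,  0.15498034,  0.07575832,
        0.00779725]), 'joint_efforts': array([-3.54676440e-04, -5.21565270e+01,  4.65651870e+01,  1.61328551e-02,
        6.37765970e-05,  1.45209191e-05]), 'ee_pos': array([ 0.21447839, -0.50616358,  0.19446627]), 'tcp_rot': array([-1.79929989e+02, -1.13406588e-03,  2.29622549e+01]), 'wrist_force': array([ 0.71824306, -0.76259491, -1.01702687]), 'torque': array([-0.03588929,  0.02885229,  0.04122267]), 'grasp_force': 0.0, 'opening': 0.08554565620509194}
```

View pics/scene0.png

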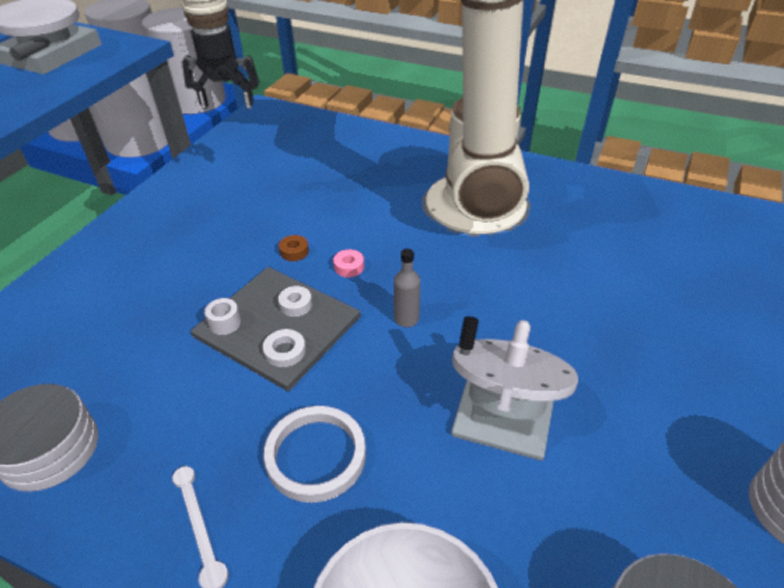

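View pics/top0.png

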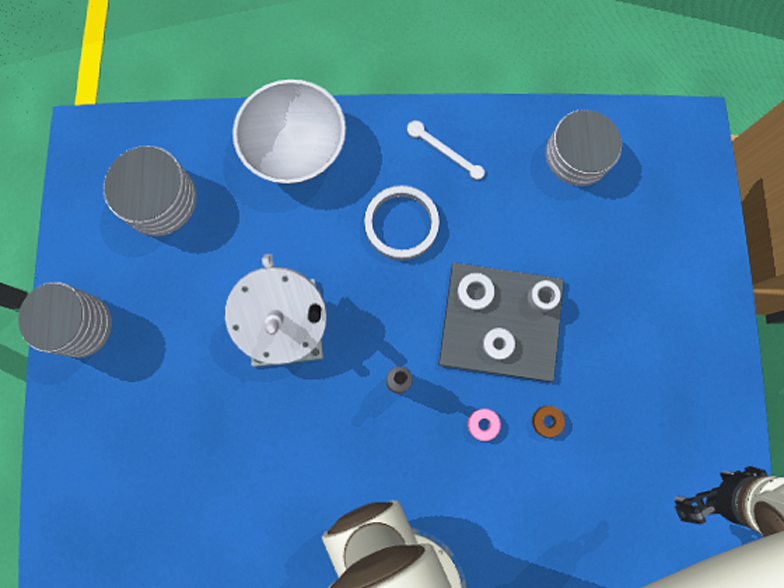

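The top view shows these lookalikes for the collar and sleeve:
- (498,345): steel, short, small bore. This is the collar.
- (545,295): tall, narrow, wide bore. This is the sleeve.
- (476,292): the bearing, flat and wide.
- (484,425) and (548,421): the pink and brown lookalikes, which stay where they are.

The stand is at (275,315), with the index post at (267,262) and the knob at (314,313). The oil bottle is at (399,379).

```bash
cat > m.py <<'E'
from h import *
from scipy.optimize import least_squares
def circ(P):
    f=lambda a:np.hypot(P[:,0]-a[0],P[:,1]-a[1])-a[2]
    return least_squares(f,[*P.mean(0)[:2],.03],loss="soft_l1",f_scale=.001).x
def ring(W,box,zlo,zhi):
    """top-face annulus: midpoint circle fit and extents"""
    m=(W[...,0]>box[0])&(W[...,0]<box[1])&(W[...,1]>box[2])&(W[...,1]<box[3])&(W[...,2]>zlo)&(W[...,2]<zhi)
    P=W[m];c=circ(P[:,:2]);r=np.hypot(*(P[:,:2]-c[:2]).T)
    return c[:2].round(4),np.median(P[:,2]).round(4),np.percentile(r,[3,97]).round(4),len(P)
E
python3 - <<'E'
from m import *
for n in("scene","top"):
    z=np.load(f"c_{n}.npz");W=z["W"]
    s=1/1.4
    pts={"scene":dict(sleeve=(222,316),collar=(295,300),bearing=(284,348),can=(407,255),tip=(522,325),knob=(470,322)),
         "top":dict(sleeve=(545,295),collar=(498,345),bearing=(476,292),can=(399,377),tip=(273,322),knob=(314,312))}[n]
    for k,(u,v) in pts.items():
        r,c=int(v*s),int(u*s); patch=W[r-12:r+13,c-12:c+13].reshape(-1,3)
        print(n,k,np.nanmedian(patch,0).round(3),np.nanmax(patch[:,2]).round(3))
    def pl(c,h): return ring(W,(c[0]-.05,c[0]+.05,c[1]-.05,c[1]+.05),h-.006,h+.006)
    z["p"]
    for k,h in(("sleeve",.06),("collar",.044),("bearing",.04)):
        u,v=pts[k];r,c=int(v*s),int(u*s);patch=W[r-12:r+13,c-12:c+13].reshape(-1,3)
        q=patch[(abs(patch[:,2]-h)<.008)];print(k,ring(W,(*(np.median(q[:,0])+np.r_[-.045,.045]),*(np.median(q[:,1])+np.r_[-.045,.045])),h-.006,h+.006))
    # stand
    r,c=int(pts["tip"][1]*s),int(pts["tip"][0]*s)
    R=W[max(0,r-60):r+60,max(0,c-70):c+70].reshape(-1,3);R=R[R[:,2]>.05]
    a=np.array([np.sin(.4887)*0,0,1])
    # plane fit ransac
    rng=np.random.default_rng(0);best=0
    for _ in range(800):
        A=R[rng.choice(len(R),3,False)];nn=np.cross(A[1]-A[0],A[2]-A[0]);l=np.linalg.norm(nn)
        if l<1e-6: continue
        nn/=l;nn*=np.sign(nn[2]);i=abs((R-A[0])@nn)<.003
        if i.sum()>best:best=i.sum();I=i
    P=R[I];m=P.mean(0);nn=np.linalg.svd(P-m,full_matrices=False)[2][2];nn*=np.sign(nn[2])
    d=(R-m)@nn
    print("plane",best,nn.round(4),"tilt",np.degrees(np.arccos(nn[2])),"az of high side",np.degrees(np.arctan2(-nn[1],-nn[0])),m.round(4))
    e1=np.cross([0,1,0],nn);e1/=np.linalg.norm(e1);e2=np.cross(nn,e1)
    U=np.c_[(P-m)@e1,(P-m)@e2]
    (cx,cy),rad=cv2.minEnclosingCircle(U[:,None].astype(np.float32));print("face centre",(m+cx*e1+cy*e2).round(4),rad)
    H=R[(d>.02)&(d<.08)];h=d[(d>.02)&(d<.08)]
    C=m+cx*e1+cy*e2;q=H-C;q=q-np.outer(q@nn,nn);rr=np.linalg.norm(q,axis=1)
    S=H[rr<.04];K=H[(rr>.055)&(rr<.11)]
    print("spindle mean off",q[rr<.04].mean(0).round(4),len(S),"knob mean off",q[(rr>.055)&(rr<.11)].mean(0).round(4),"maxh",h[rr<.04].max(),len(K),h[(rr>.055)&(rr<.11)].max())
E
```

```text
scene sleeve [ 0.592 -0.307  0.048] 0.066
scene collar [ 0.495 -0.21   0.037] 0.049
scene bearing [ 0.604 -0.167  0.039] 0.046
scene can [ 0.257 -0.067  0.002] 0.174
scene tip [0.355 0.222 0.002] 0.182
scene knob [0.393 0.132 0.002] 0.18
sleeve (array([ 0.5903, -0.3039]), np.float64(0.0606), array([0.0177, 0.0312]), 251)
collar (array([ 0.4952, -0.2057]), np.float64(0.0449), array([0.0135, 0.0328]), 303)
bearing (array([ 0.6055, -0.1641]), np.float64(0.041), array([0.0203, 0.039 ]), 454)
plane 2150 [-0.4639 -0.0485  0.8845] tilt 27.805229606896596 az of high side 5.971738589015545 [0.5594 0.2424 0.1258]
face centre [0.554  0.2379 0.1227] 0.10899440944194794
spindle mean off [-0.0035 -0.0029 -0.002 ] 274 knob mean off [ 0.0131 -0.0796  0.0025] maxh 0.07064269806242392 212 0.06118159756264916
top sleeve [ 0.594 -0.311  0.028] 0.066
top collar [ 0.491 -0.206  0.04 ] 0.05
top bearing [ 0.604 -0.168  0.038] 0.047
top can [ 0.426 -0.002  0.004] 0.175
top tip [0.532 0.233 0.118] 0.181
top knob [0.555 0.156 0.117] 0.182
sleeve (array([ 0.5897, -0.3056]), np.float64(0.0596), array([0.0183, 0.0299]), 217)
collar (array([ 0.4939, -0.2085]), np.float64(0.0438), array([0.0141, 0.0319]), 329)
bearing (array([ 0.6044, -0.1661]), np.float64(0.0399), array([0.0204, 0.0375]), 387)
plane 3001 [-0.464  -0.0496  0.8845] tilt 27.8158484734616 az of high side 6.106968840368717 [0.5479 0.2361 0.1171]
face centre [0.5529 0.2407 0.12  ] 0.10743554681539536
spindle mean off [-0.0037 -0.0074 -0.0024] 146 knob mean off [ 0.013  -0.0843  0.0021] maxh 0.0721430256991381 105 0.06460518664407529
```

```bash
python3 - <<'E'
from h import *
p=np.load("c_top.npz")["p"]; q=np.load("c_scene.npz")["p"]
a=cv2.resize(p[180:280,305:410],(420,400),interpolation=cv2.INTER_CUBIC)
b=cv2.resize(q[180:280,130:260],(380,400),interpolation=cv2.INTER_CUBIC)
save("crop",np.hstack([a,b[:,:380]]))
E
```

```text
(no output)
```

View pics/crop.png

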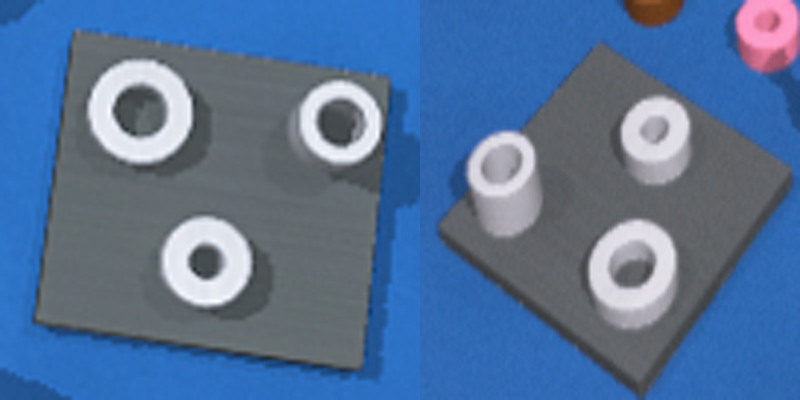

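The crop confirms the choice. The sleeve is the tall wide-bored piece (crop left half (340,122), right half (503,185)). The collar is the short small-bored one ((206,262) and (655,140)), and the bearing is the flat wide one ((140,112) and (633,275)). Next I'll refine the stand's pose.

```bash
cat > stand.py <<'E'
from m import *
def frame(az,t=np.radians(28)):
    ez=np.array([-np.sin(t)*np.cos(az),-np.sin(t)*np.sin(az),np.cos(t)])
    ey=np.array([-np.sin(az),np.cos(az),0]);return np.c_[np.cross(ey,ez),ey,ez]
def prof(h): return np.interp(h,[0,.032,.037,.063,.07],[.016,.016,.011,.011,.006])
def fit(Ws,C0=(.553,.24,.115),az0=np.radians(6)):
    def res(a,full=False):
        F=frame(a[2]);C=np.array([a[0],a[1],.115]);out=[]
        Q=(R-C+[0,0,-a[4]])@F
        k=np.array([np.cos(a[3]),np.sin(a[3])])*.08
        s=S@np.eye(3);qs=(S-C+[0,0,-a[4]])@F;qk=(Kn-C+[0,0,-a[4]])@F;qf=(Fa-C+[0,0,-a[4]])@F
        return np.r_[np.hypot(qs[:,0],qs[:,1])-prof(qs[:,2]),np.hypot(qk[:,0]-k[0],qk[:,1]-k[1])-.012,.3*qf[:,2]]
    R=Ws.reshape(-1,3);C=np.array(C0);R=R[np.linalg.norm(R-C,axis=1)<.14]
    a=np.array([C0[0],C0[1],az0,np.radians(-87),0.])
    for it in range(4):
        F=frame(a[2]);Cc=np.array([a[0],a[1],.115+a[4]]);q=(R-Cc)@F;r=np.hypot(q[:,0],q[:,1])
        S=R[(r<.03)&(q[:,2]>.008)&(q[:,2]<.064)]
        kn=(r>.06)&(r<.1)&(q[:,2]>.015)&(q[:,2]<.057)
        Kn=R[kn];a[3]=np.arctan2(*q[kn][:,:2].mean(0)[::-1]) if it==0 else a[3]
        Fa=R[(abs(q[:,2])<.006)&(r<.095)&(r>.03)]
        s=least_squares(res,a,loss="soft_l1",f_scale=.0015);a=s.x
    po=R[(r>.099)&(r<.125)&(abs(q[:,2])<.01)]
    qp=((po-[a[0],a[1],.115+a[4]])@frame(a[2]))
    return a,len(S),len(Kn),np.degrees(np.arctan2(qp[:,1],qp[:,0])).round(0),np.median(abs(s.fun))
if __name__=="__main__":
    for n in("scene","top"):
        a,*o=fit(np.load(f"c_{n}.npz")["W"]);print(n,a[:2].round(4),np.degrees(a[2:4]).round(2),a[4].round(4),o[0],o[1],o[3],np.unique(o[2],return_counts=True))
E
python3 stand.py
```

```text
scene [0.5423 0.2344] [  6.14 -82.52] 0.0015 315 195 0.00017230402851354973 (array([-56., -46., -43., -40., -38., -37., -36., -28., -27., -23., -20.,
       -19., -17., -16., -15., -11.,  -7.,  -6.,  -4.,  -3.,  -2.,  -1.,
         0.,   1.,   2.,   3.,   5.,   6.,   8.,   9.,  12.,  13.,  16.,
        17.,  23.,  24.,  25.,  26.,  31.,  33.,  41.,  44.,  45.,  49.,
        54.,  58.,  70.]), array([ 1,  1,  1,  1,  1,  2,  1,  1,  2,  4,  2,  1,  1,  2,  2,  1,  1,
        1,  1,  8, 11,  9, 10, 10, 10,  1,  2,  1,  1,  3,  1,  1,  2,  1,
        3,  1,  1,  2,  1,  1,  2,  1,  2,  1,  1,  1,  1]))
top [0.5446 0.2353] [  5.87 -82.12] 0.0001 121 48 0.00041682854080057484 (array([-37.,  -3.,  -2.,  -1.,   0.,   1.,   2.,   3.]), array([1, 6, 4, 5, 4, 4, 5, 5]))
```

step_arm --targets '[[0.9, [42, 22, -9], [0, 0, 0.087]], [0.9, [84, 45, -18], [0, 0, 0.174]], [0.9, [126, 67, -27], [0, 0, 0.261]], [0.9, [168, 90, -36], [0, 0, 0.348]], [0.9, [210, 112, -45], [0, 0, 0.436]], [0.9, [252, 135, -54], [0, 0, 0.523]], [0.9, [294, 157, -63], [0, 0, 0.61]], [0.9, [336, 179, -72], [0, 0, 0.697]]]' --force 50

```text
time: 0.9
ee_pos: [0.552, -0.3261, 0.1224]
tcp_rot: [-180.0, 0.0, 63.1]
wrist_force: [0.3, -0.3, 0.4]
opening: 0.0767
grasp_force: 0.0
```

step_arm --targets '[[0.9, [39, 22, -10], [0, 0, 0]], [0.9, [39, 22, -10], [0, 0, 0]], [0.9, [39, 22, -10], [0, 0, 0]]]'

```text
time: 1.2
ee_pos: [0.5898, -0.3045, 0.1118]
tcp_rot: [-179.9, 0.0, 63.0]
wrist_force: [0.4, -0.3, -0.6]
opening: 0.0769
grasp_force: 0.0
```

step_arm --targets '[[0.9, [0, 0, -45], [0, 0, 0]], [0.9, [0, 0, -75], [0, 0, 0]], [0.9, [0, 0, -90], [0, 0, 0]], [0.5, [0, 0, -90], [0, 0, 0]], [0.5, [0, 0, -90], [0, 0, 0]], [0.5, [0, 0, -90], [0, 0, 0]], [0.5, [0, 0, -90], [0, 0, 0]], [0.5, [0, 0, -90], [0, 0, 0]]]'

```text
time: 2.0
ee_pos: [0.5901, -0.3057, 0.0242]
tcp_rot: [179.9, 0.0, 62.9]
wrist_force: [-0.3, -0.5, -0.3]
opening: 0.0431
grasp_force: 0.0
```

```bash
python3 - <<'E'
from h import *
p,d,c=cam("top");q,e,c2=cam("scene")
a=cv2.resize(p[160:300,290:430],(400,400),interpolation=cv2.INTER_CUBIC)
b=cv2.resize(q[150:290,90:230],(400,400),interpolation=cv2.INTER_CUBIC)
save("crop2",np.hstack([a,b]));o=bot.get_obs();print(o["opening"],o["grasp_force"],o["ee_pos"])
E
```

```text
0.04262276867600627 0.0 [ 0.58984686 -0.30550517  0.02368035]
```

View pics/crop2.png

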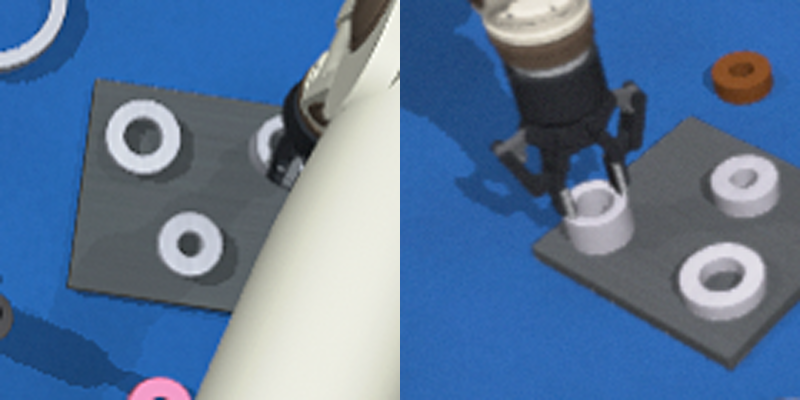

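The crop shows both fingertips, near (567,205) and (622,195), just above the sleeve's top rim. They closed over it without gripping, so I'll measure where the tips really are.

```bash
python3 - <<'E'
from m import *
q,e,c=cam("scene");W=cloud(e,c)
P=W[150:290,90:230].reshape(-1,3);cl=q[150:290,90:230].reshape(-1,3)
g=cl.astype(int).max(1)
m=(P[:,2]>.055)&(P[:,2]<.13)&(np.hypot(P[:,0]-.59,P[:,1]+.305)<.09)
P=P[m];g=g[m]
yax=np.array([np.sin(np.radians(63)),-np.cos(np.radians(63))]);xax=np.array([np.cos(np.radians(63)),np.sin(np.radians(63))])
s=(P[:,:2]-[.5898,-.3055])@yax;t=(P[:,:2]-[.5898,-.3055])@xax
for z0 in np.arange(.055,.13,.005):
    i=(P[:,2]>=z0)&(P[:,2]<z0+.005);k=i&(g<120)
    if i.sum():
        a,b=k&(s>0),k&(s<0)
        f=lambda j:(int(j.sum()),s[j].mean().round(3),t[j].mean().round(3)) if j.any() else None
        print(round(z0,3),i.sum(),f(a),f(b))
E
```

```text
0.055 72 None None
0.06 120 None (3, np.float64(-0.023), np.float64(-0.003))
0.065 8 None (4, np.float64(-0.025), np.float64(-0.003))
0.07 20 (6, np.float64(0.028), np.float64(0.008)) (8, np.float64(-0.027), np.float64(0.006))
0.075 22 (6, np.float64(0.027), np.float64(0.005)) (8, np.float64(-0.026), np.float64(0.003))
0.08 16 (6, np.float64(0.031), np.float64(0.006)) (8, np.float64(-0.028), np.float64(0.007))
0.085 26 (8, np.float64(0.03), np.float64(0.006)) (7, np.float64(-0.026), np.float64(0.001))
0.09 17 (4, np.float64(0.032), np.float64(0.005)) (8, np.float64(-0.027), np.float64(0.004))
0.095 19 (3, np.float64(0.029), np.float64(0.009)) (9, np.float64(-0.026), np.float64(0.005))
0.1 18 (7, np.float64(0.031), np.float64(0.009)) (8, np.float64(-0.025), np.float64(0.005))
0.105 31 (12, np.float64(0.03), np.float64(0.011)) (18, np.float64(-0.033), np.float64(0.007))
0.11 47 (24, np.float64(0.033), np.float64(0.009)) (22, np.float64(-0.038), np.float64(0.008))
0.115 68 (38, np.float64(0.036), np.float64(0.004)) (30, np.float64(-0.04), np.float64(0.005))
0.12 40 (18, np.float64(0.034), np.float64(0.009)) (22, np.float64(-0.043), np.float64(0.005))
0.125 40 (22, np.float64(0.035), np.float64(0.008)) (18, np.float64(-0.045), np.float64(0.008))
```

step_arm --targets '[[0.9, [0, 0, 4], [0, 0, 0]], [0.9, [0, 0, 4], [0, 0, 0]], [0.9, [0, 0, 4], [0, 0, 0]], [0.9, [0, 0, -8], [0, 0, 0]], [0.9, [0, 0, -16], [0, 0, 0]]]'

```text
time: 2.65
ee_pos: [0.5893, -0.3053, 0.0057]
tcp_rot: [-180.0, -0.0, 62.9]
wrist_force: [-0.9, -0.4, 0.1]
opening: 0.0767
grasp_force: 0.0
```

```bash
python3 - <<'E'
from h import *
o=bot.get_obs();print(o["ee_pos"],o["wrist_force"],o["opening"],o["q"])
p,d,c=cam("top");q,e,c2=cam("scene")
a=cv2.resize(p[160:300,290:430],(400,400),interpolation=cv2.INTER_CUBIC)
b=cv2.resize(q[170:270,110:210],(400,400),interpolation=cv2.INTER_CUBIC)
save("crop3",np.hstack([a,b]))
E
```

```text
[ 0.58927437 -0.30525125  0.00566629] [-0.88143588 -0.35158084  0.07845642] 0.07672338919519511 [-2.73847345e+01  2.09682995e+01  8.01465851e+00  7.70930873e+01
  6.51992355e-05  8.97155400e+01]
```

View pics/crop3.png

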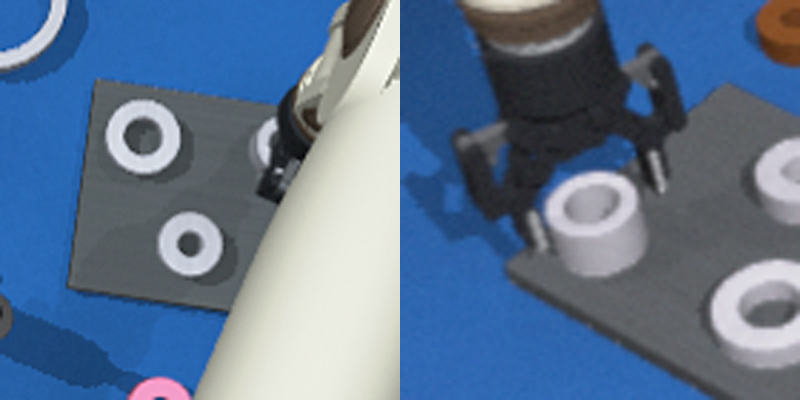

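The near fingertip is at (540,250) in the right half, outside and beside the sleeve, and nothing is touching. The real tips sit about 35 mm above the reported TCP. I'll go a little lower and grip.

step_arm --targets '[[0.9, [0, 0, -8], [0, 0, 0]], [0.5, [0, 0, -8], [0, 0, 0]], [0.5, [0, 0, -8], [0, 0, 0]], [0.5, [0, 0, -8], [0, 0, 0]], [0.5, [0, 0, -8], [0, 0, 0]], [0.5, [0, 0, -8], [0, 0, 0]]]' --force 60

```text
time: 3.35
ee_pos: [0.5895, -0.3054, -0.0011]
tcp_rot: [-180.0, 0.0, 62.9]
wrist_force: [0.3, 1.1, -3.2]
opening: 0.0584
grasp_force: 65.2
```

```bash
python3 - <<'E'
from m import *
o=bot.get_obs();print(o["ee_pos"],o["wrist_force"],o["opening"],o["grasp_force"])
q,e,c=cam("scene");W=cloud(e,c)
P=W.reshape(-1,3);C=o["ee_pos"][:2];y=np.radians(o["tcp_rot"][2])
yax=np.array([np.sin(y),-np.cos(y)]);xax=np.array([np.cos(y),np.sin(y)])
s=(P[:,:2]-C)@yax;t=(P[:,:2]-C)@xax
m=(abs(t)<.018)&(abs(s)>.0315)&(abs(s)<.05)&(P[:,2]>.024)&(P[:,2]<.08)
for sg in(1,-1):
    k=m&(s*sg>0);print(sg,k.sum(),np.sort(P[k,2])[:12].round(3))
print(ring(W,(.545,.635,-.35,-.26),.054,.068))
E
```

```text
[ 0.58946002 -0.30538685 -0.00109778] [ 0.28695022  1.10924718 -3.17231094] 0.058433511965917846 65.1971647515893
1 49 [0.024 0.025 0.026 0.048 0.048 0.05  0.05  0.05  0.051 0.051 0.053 0.054]
-1 41 [0.025 0.045 0.047 0.049 0.049 0.05  0.05  0.051 0.052 0.053 0.054 0.055]
(array([ 0.5892, -0.303 ]), np.float64(0.0608), array([0.0174, 0.0414]), 286)
```

step_arm --targets '[[0.5, [0, 0, 25], [0, 0, 0]], [0.5, [0, 0, 70], [0, 0, 0]], [0.5, [0, 5, 118], [0, 0, 0]], [0.5, [0, 20, 165], [0, 0, 0]], [0.5, [-5, 55, 198], [0, 0, 0]], [-0.0, [-12, 100, 212], [0, 0, 0]], [0.5, [-21, 148, 212], [0, 0, 0]], [0.5, [-30, 196, 212], [0, 0, 0]]]'

```text
time: 4.2
ee_pos: [0.5592, -0.108, 0.2114]
tcp_rot: [180.0, -0.0, 62.9]
wrist_force: [0.9, 1.0, -4.0]
opening: 0.0584
grasp_force: 66.5
```

step_arm --targets '[[0.5, [-8, 42, 0], [0, 0, 0]], [0.5, [-17, 84, 0], [0.007, -0.069, 0]], [0.5, [-25, 127, 0], [0.015, -0.139, 0]], [0.5, [-33, 169, 0], [0.022, -0.208, 0]], [0.5, [-42, 211, 0], [0.029, -0.278, 0]], [0.5, [-50, 254, 0], [0.037, -0.347, 0]], [0.5, [-59, 296, 0], [0.044, -0.417, 0]], [0.5, [-67, 337, 0], [0.0511, -0.486, 0]]]'

```text
time: 5.0
ee_pos: [0.4914, 0.2289, 0.2112]
tcp_rot: [155.9, -15.0, 66.1]
wrist_force: [1.8, 0.8, -4.8]
opening: 0.0585
grasp_force: 66.8
```

step_arm --targets '[[0.5, [0, 0, 0], [0, 0, 0]], [0.5, [0, 0, 0], [0, 0, 0]]]'

```text
time: 5.2
ee_pos: [0.4912, 0.2287, 0.2105]
tcp_rot: [156.0, -14.8, 66.3]
wrist_force: [0.2, -0.5, -4.6]
opening: 0.0588
grasp_force: 67.0
```

```bash
cat > held.py <<'E'
from stand import *
from scipy.spatial.transform import Rotation as Ro
AZ=np.radians(6);C=np.array([.5434,.235,.1155])
def heldfit(n,rad,hh,hexp,off=(0,0)):
    """fit axis position (in stand frame) of held cylinder of radius rad, height hh, bottom expected hexp above face"""
    p,e,c=cam(n);W=cloud(e,c);a=fit(W)[0] if False else None
    F=frame(AZ);q=((W.reshape(-1,3)-C)@F);r=np.hypot(q[:,0]-off[0],q[:,1]-off[1])
    g=p.reshape(-1,3).astype(int)
    m=(r<rad+.02)&(r>rad-.012)&(q[:,2]>hexp-.004)&(q[:,2]<hexp+hh+.004)&(g.min(1)>110)&(g.max(1)-g.min(1)<50)
    Q=q[m]
    def res(x): return np.hypot(Q[:,0]-x[0]-x[2]*(Q[:,2]-hexp),Q[:,1]-x[1]-x[3]*(Q[:,2]-hexp))-rad
    s=least_squares(res,[*off,0,0],loss="soft_l1",f_scale=.0015)
    side=Q[abs(s.fun)<.002]
    return p,W,s.x.round(4),m.sum(),np.percentile(side[:,2],[1,5,95,99]).round(4)
E
python3 - <<'E'
from held import *
o=bot.get_obs();F=frame(AZ)
print(o["ee_pos"],o["tcp_rot"],o["wrist_force"],o["opening"],o["q"].round(0))
print("TCP in stand frame",((o["ee_pos"]-C)@F).round(4), "tool z",(F.T@Ro.from_euler("xyz",o["tcp_rot"],degrees=True).as_matrix()[:,2]).round(4))
for n in("scene","top"):
    p,W,*r=heldfit(n,.03,.04,.13);print(n,r)
    save("tilt_"+n,p[80:340,200:460] if n=="scene" else p[130:330,100:300],1.5)
    np.savez("d_"+n,p=p,W=W)
E
```

```text
[0.49117251 0.22866148 0.21051184] [156.04036739 -14.79825343  66.26099548] [ 0.22060285 -0.48280236 -4.63747965] 0.05878863896390274 [ 32. -24. -19.  70. -12. 146.]
TCP in stand frame [-0.0018 -0.0008  0.1086] tool z [-0.0012  0.0012 -1.    ]
scene [array([-0.0046, -0.0005,  0.1377, -0.1749]), np.int64(539), array([0.1322, 0.1344, 0.1706, 0.1715])]
top [array([ 0.0009, -0.0066, -0.1441,  0.1475]), np.int64(162), array([0.1325, 0.1345, 0.1711, 0.1728])]
```

View pics/tilt_scene.png

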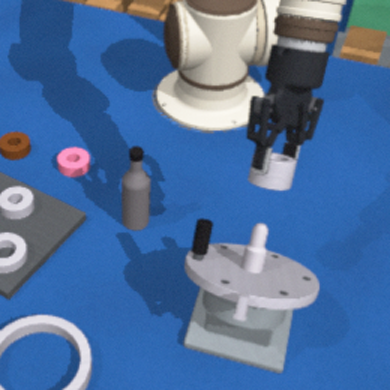

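The scene crop shows the sleeve held at (272,172), lined up along the axis above the spindle tip at (260,230). The knob is at (202,237). I'll refine the lateral offset with the tilt fixed, comparing sleeve and spindle within the same camera.

```bash
python3 - <<'E'
from held import *
for n in("scene","top"):
    z=np.load(f"d_{n}.npz");p,W=z["p"],z["W"];F=frame(AZ);R=W.reshape(-1,3);q=(R-C)@F;g=p.reshape(-1,3).astype(int)
    # spindle in this camera
    m=(np.hypot(q[:,0],q[:,1])<.03)&(q[:,2]>.006)&(q[:,2]<.066);S=q[m]
    s=least_squares(lambda x:np.hypot(S[:,0]-x[0],S[:,1]-x[1])-prof(S[:,2]+x[2]),[0,0,0],loss="soft_l1",f_scale=.001).x
    r=np.hypot(q[:,0],q[:,1]);lum=(g.min(1)>120)&(g.max(1)-g.min(1)<45)
    m=(r<.045)&(q[:,2]>.125)&(q[:,2]<.163)&lum;Q=q[m]
    def res(x):
        # side surface or bottom/bore: side only points near radius
        return np.hypot(Q[:,0]-x[0],Q[:,1]-x[1])-.03
    f=least_squares(res,[0,0],loss="cauchy",f_scale=.001)
    lo=np.percentile(Q[abs(f.fun)<.002][:,2],[1,3,10])
    print(n,"spindle",s.round(4),m.sum(),"sleeve",f.x.round(4),np.median(abs(f.fun)).round(4),(abs(f.fun)<.002).sum(),lo.round(4))
    print(" zmin by sector",[ (k*90,Q[(abs(f.fun)<.003)&(abs((np.degrees(np.arctan2(Q[:,1]-f.x[1],Q[:,0]-f.x[0]))-k*90+180)%360-180)<45)][:,2].round(4).tolist()[-3:]) for k in range(4)])
E
```

```text
scene spindle [-0.0006 -0.0008 -0.0011] 352 sleeve [-0.0031 -0.0021] 0.0009 291 [0.1326 0.1333 0.1349]
 zmin by sector [(0, [0.1322, 0.1323, 0.1327]), (90, [0.1349, 0.1344, 0.1331]), (180, []), (270, [0.1402, 0.1366, 0.1345])]
top spindle [0.0008 0.0006 0.0006] 41 sleeve [-0.0011 -0.0049] 0.0003 39 [0.1324 0.1328 0.134 ]
 zmin by sector [(0, [0.1602, 0.1615, 0.1576]), (90, [0.1418, 0.1517]), (180, []), (270, [0.1338])]
```

step_arm --targets '[[0.5, [2, 2, 1], [0, 0, 0]], [0.5, [16, 3, -25], [0, 0, 0]], [0.5, [28, 4, -48], [0, 0, 0]], [0.5, [35, 5, -61], [0, 0, 0]], [0.5, [40, 6, -71], [0, 0, 0]], [0.5, [45, 6, -79], [0, 0, 0]], [0.5, [45, 6, -79], [0, 0, 0]]]'

```text
time: 6.0
ee_pos: [0.5379, 0.2328, 0.1309]
tcp_rot: [156.1, -14.8, 66.0]
wrist_force: [0.2, 0.5, -4.6]
opening: 0.0589
grasp_force: 66.9
```

```bash
cat > st.py <<'E'
from held import *
o=bot.get_obs();F=frame(AZ)
print(o["time"].__round__(2),"TCP stand",((o["ee_pos"]-C)@F*1000).round(1),"F stand",(F.T@o["wrist_force"]).round(1),"torque",o["torque"].round(2),"open",round(o["opening"],4),round(o["grasp_force"],1),"q",o["q"].round(0))
E
python3 st.py
```

```text
6.0 TCP stand [ 2.2 -1.6 16.3] F stand [-1.9  0.5 -4.1] torque [-0.04  0.86 -0.01] open 0.0589 66.9 q [ 29. -19. -25.  59. -11. 144.]
```

step_arm --targets '[[0.5, [-1, 1.5, -0.5], [0, 0, 0]], [0.5, [1, 1.7, -4], [0, 0, 0]], [0.5, [3, 2, -8], [0, 0, 0]], [0.5, [5, 2, -11.5], [0, 0, 0]], [0.5, [5, 2, -11.5], [0, 0, 0]]]'

```text
time: 6.5
ee_pos: [0.5424, 0.2355, 0.1198]
tcp_rot: [156.0, -14.8, 66.1]
wrist_force: [-0.2, -0.2, -4.6]
opening: 0.0588
grasp_force: 67.0
```

```bash
python3 st.py
```

```text
6.5 TCP stand [1.2 0.6 4.2] F stand [-2.3 -0.2 -3.9] torque [-0.08  0.85  0.07] open 0.0588 67.0 q [ 29. -18. -25.  57. -11. 144.]
```

step_arm --targets '[[0.5, [3, 0, -6], [0, 0, 0]], [0.5, [6, 0.5, -12], [0, 0, 0]], [0.5, [8.5, 0.8, -17], [0, 0, 0]], [0.5, [10, 1, -20], [0, 0, 0]], [0.5, [10, 1, -20], [0, 0, 0]]]'

```text
time: 7.0
ee_pos: [0.5525, 0.2364, 0.0997]
tcp_rot: [156.0, -14.8, 66.1]
wrist_force: [-0.4, -0.6, -4.3]
opening: 0.0586
grasp_force: 67.0
```

```bash
python3 st.py
```

```text
7.0 TCP stand [  0.6   0.4 -18.3] F stand [-2.4 -0.6 -3.6] torque [-0.08  0.88 -0.03] open 0.0586 67.0 q [ 29. -17. -26.  55. -10. 143.]
```

step_arm --targets '[[0.5, [1, 0, -2], [0, 0, 0]], [0.9, [1, 0, -2], [0, 0, 0]], [0.9, [1, 0, -2], [0, 0, 0]], [0.9, [1, 0, -2], [0, 0, 0]], [0.9, [-12, -1, 23], [0, 0, 0]], [0.9, [-33, -3, 62], [0, 0, 0]], [0.9, [-53, -5, 100], [0, 0, 0]], [0.9, [-60, -20, 140], [0, 0, 0]]]'

```text
time: 7.8
ee_pos: [0.4912, 0.2171, 0.2426]
tcp_rot: [156.0, -14.9, 66.2]
wrist_force: [2.1, 0.3, 0.9]
opening: 0.0768
grasp_force: 0.0
```

```bash
cat > seat.py <<'E'
from held import *
import sys
F=frame(AZ)
for n in("scene","top"):
    p,e,c=cam(n);W=cloud(e,c);q=(W.reshape(-1,3)-C)@F;r=np.hypot(q[:,0],q[:,1])
    m=(r<.034)&(r>.019)&(q[:,2]>.02)&(q[:,2]<.11);h=q[m][:,2]
    H,b=np.histogram(h,np.arange(.02,.11,.003));i=H.argmax()
    k=(r>.06)&(r<.1)&(q[:,2]>.02)&(q[:,2]<.057)
    Q=q[k];f=lambda x:np.hypot(Q[:,0]-.08*np.cos(x[0]),Q[:,1]-.08*np.sin(x[0]))-.012
    x0=np.arctan2(*Q[:,:2].mean(0)[::-1]) if len(Q) else 0
    print(n,"top-face height mode",b[i].round(3),H[i-2:i+3],np.median(h[abs(h-b[i]-.0015)<.003]).round(4),"knob deg",np.degrees(least_squares(f,[x0],loss="soft_l1",f_scale=.002).x).round(1) if len(Q) else None,len(Q))
    if len(sys.argv)>1: save(sys.argv[1]+n,p[150:330,280:460] if n=="scene" else p[160:280,140:260],2)
E
python3 seat.py; python3 st.py
```

```text
scene top-face height mode 0.038 [37 40 80 50  0] 0.0407 knob deg [-82.9] 175
top top-face height mode 0.038 [ 8 37 70 22  2] 0.0392 knob deg [-81.7] 46
7.9 TCP stand [ 17.3 -12.8 141.9] F stand [ 1.4  1.1 -0.2] torque [-0.06  0.35  0.02] open 0.0767 0.0 q [ 30. -25. -16.  73. -11. 145.]
```

step_arm --targets '[[0.9, [0, -48, 0], [0, 0, 0]], [0.9, [1, -96, -3], [-0.007, 0.069, 0]], [0.9, [1, -144, -6], [-0.015, 0.139, 0]], [0.9, [2, -192, -9], [-0.022, 0.208, 0]], [0.9, [2, -240, -12], [-0.029, 0.278, 0]], [0.9, [3, -288, -15], [-0.037, 0.347, 0]], [0.9, [3, -336, -20], [-0.044, 0.417, 0]], [0.9, [3, -380, -40], [-0.0511, 0.486, 0]]]'

```text
time: 8.7
ee_pos: [0.4964, -0.1663, 0.2022]
tcp_rot: [179.9, 0.0, 62.8]
wrist_force: [1.1, 1.5, -0.3]
opening: 0.0773
grasp_force: 0.0
```

step_arm --targets '[[0.9, [0, -44, -20], [0, 0, 0]], [0.9, [0, -44, -60], [0, 0, 0]], [0.9, [0, -44, -105], [0, 0, 0]], [0.9, [0, -44, -140], [0, 0, 0]], [0.9, [0, -44, -140], [0, 0, 0]]]'

```text
time: 9.2
ee_pos: [0.4929, -0.2065, 0.0557]
tcp_rot: [-179.6, 0.0, 62.9]
wrist_force: [-0.5, 0.3, 1.1]
opening: 0.077
grasp_force: 0.0
```

```bash
python3 - <<'E'
from m import *
o=bot.get_obs();print(o["time"],o["ee_pos"].round(4),o["tcp_rot"].round(1),o["wrist_force"].round(1))
for n in("scene","top"):
    q,e,c=cam(n);W=cloud(e,c)
    print(ring(W,(.45,.54,-.25,-.16),.039,.0475))
    P=W.reshape(-1,3);P=P[(P[:,2]>.16)&(P[:,2]<.18)&(abs(P[:,0]-.42)<.06)&(abs(P[:,1])<.08)];print("can",np.median(P,0).round(3),len(P))
    if n=="scene": save("coll",q[140:280,110:270],3)
E
```

```text
9.2 [ 0.4929 -0.2065  0.0557] [-179.6    0.    62.9] [-0.5  0.3  1.1]
(array([ 0.4948, -0.2061]), np.float64(0.0448), array([0.0132, 0.0323]), 269)
can [ 0.426 -0.     0.17 ] 77
(array([ 0.4939, -0.2078]), np.float64(0.0433), array([0.0137, 0.0312]), 117)
can [ 0.423 -0.003  0.17 ] 70
```

View pics/coll.png

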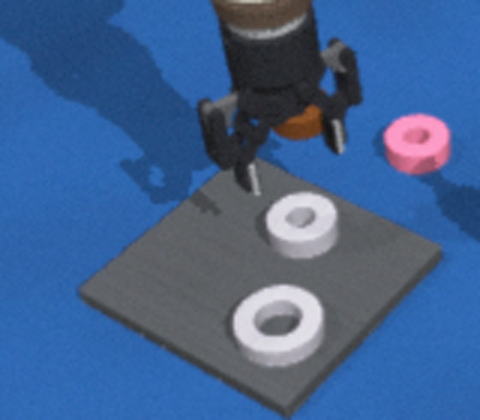

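The gripper is centred over the steel collar at (302,222). The bearing is at (278,322), and the pink and brown rings lie off the plate.

step_arm --targets '[[0.9, [1.5, 0, -35], [0, 0, 0]], [0.9, [1.5, 0, -60], [0, 0, 0]], [0.9, [1.5, 0, -72], [0, 0, 0]], [0.9, [1.5, 0, -76], [0, 0, 0]], [0.9, [1.5, 0, -76], [0, 0, 0]]]'

```text
time: 9.8
ee_pos: [0.498, -0.2077, -0.014]
tcp_rot: [179.9, -0.0, 62.9]
wrist_force: [0.4, -0.1, -0.2]
opening: 0.0771
grasp_force: 0.0
```

step_arm --targets '[[0.6, [0, 0, 0], [0, 0, 0]], [0.6, [0, 0, 0], [0, 0, 0]], [0.6, [0, 0, 0], [0, 0, 0]], [0.6, [0, 0, 0], [0, 0, 0]]]' --force 60

```text
time: 10.2
ee_pos: [0.4978, -0.2076, -0.0129]
tcp_rot: [179.9, -0.0, 62.9]
wrist_force: [-4.7, 2.7, 10.8]
opening: 0.0611
grasp_force: 68.2
```

step_arm --targets '[[0.6, [0, 0, 10], [0, 0, 0]], [0.6, [0, 0, 30], [0, 0, 0]], [0.6, [0, 0, 70], [0, 0, 0]], [0.6, [0, 0, 115], [0, 0, 0]], [0.6, [0, 5, 160], [0, 0, 0]], [0.6, [0, 30, 200], [0, 0, 0]], [0.6, [0, 65, 230], [0, 0, 0]], [0.6, [0, 110, 240], [0, 0, 0]]]'

```text
time: 11.0
ee_pos: [0.4978, -0.0974, 0.229]
tcp_rot: [179.7, -0.1, 62.8]
wrist_force: [1.2, -0.4, -4.3]
opening: 0.0611
grasp_force: 70.8
```

```bash
python3 - <<'E'
from m import *
o=bot.get_obs();print(o["time"],o["ee_pos"].round(4),o["tcp_rot"].round(1),o["wrist_force"].round(1),o["opening"],o["grasp_force"])
p,e,c=cam("scene");W=cloud(e,c);E=o["ee_pos"];g=p.reshape(-1,3).astype(int)
P=W.reshape(-1,3);q=P-E;r=np.hypot(q[:,0],q[:,1]);m=(r<.045)&(q[:,2]>.02)&(q[:,2]<.07)&(g.min(1)>110)
Q=q[m];f=least_squares(lambda x:np.hypot(Q[:,0]-x[0]-x[2]*(Q[:,2]-.045),Q[:,1]-x[1]-x[3]*(Q[:,2]-.045))-.032,[0,0,0,0],loss="soft_l1",f_scale=.001)
print(f.x.round(4),m.sum(),np.percentile(Q[abs(f.fun)<.002][:,2],[1,5,95,99]).round(4))
E
```

```text
11.0 [ 0.4978 -0.0974  0.229 ] [ 1.797e+02 -1.000e-01  6.280e+01] [ 1.2 -0.4 -4.3] 0.061100221259907495 70.77636071364395
[-0.0008 -0.0036  0.2176 -0.1971] 541 [0.0351 0.0367 0.0601 0.0655]
```

step_arm --targets '[[0.6, [1, 42, 0], [0, 0, 0]], [0.6, [2, 84, 0], [0.007, -0.069, 0]], [0.6, [3, 127, 0], [0.015, -0.139, 0]], [0.6, [4, 169, 0], [0.022, -0.208, 0]], [0.6, [5, 211, 0], [0.029, -0.278, 0]], [0.6, [6, 252, 0], [0.037, -0.347, 0]], [0.6, [7, 292, -10], [0.044, -0.417, 0]], [0.6, [8, 328, -26], [0.0511, -0.486, 0]]]'

```text
time: 11.85
ee_pos: [0.5049, 0.2326, 0.2005]
tcp_rot: [155.8, -15.1, 66.2]
wrist_force: [1.0, 0.5, -5.7]
opening: 0.0608
grasp_force: 70.9
```

step_arm --targets '[[0.6, [0, 0, -16], [0, 0, 0]], [0.6, [0, 0, -16], [0, 0, 0]]]'

```text
time: 12.05
ee_pos: [0.5029, 0.231, 0.18]
tcp_rot: [156.2, -14.7, 66.2]
wrist_force: [0.0, -0.8, -5.2]
opening: 0.0609
grasp_force: 71.0
```

```bash
python3 st.py; cat > col.py <<'E'
from held import *
import sys
h=float(sys.argv[1]);F=frame(AZ)
for n in("scene","top"):
    p,e,c=cam(n);W=cloud(e,c);q=(W.reshape(-1,3)-C)@F;g=p.reshape(-1,3).astype(int)
    r=np.hypot(q[:,0],q[:,1])
    m=(r<.02)&(q[:,2]>.043)&(q[:,2]<.066);S=q[m]
    s=least_squares(lambda x:np.hypot(S[:,0]-x[0],S[:,1]-x[1])-prof(S[:,2]),[0,0],loss="soft_l1",f_scale=.001).x if len(S)>9 else None
    L=(r<.036)&(r>.02)&(q[:,2]>.008)&(q[:,2]<.036);Q=q[L]
    sl=least_squares(lambda x:np.hypot(Q[:,0]-x[0],Q[:,1]-x[1])-.03,[0,0],loss="cauchy",f_scale=.001).x
    lum=(g.min(1)>120)&(g.max(1)-g.min(1)<45)
    m=(r<.046)&(r>.022)&(q[:,2]>h-.004)&(q[:,2]<h+.022)&lum;Q=q[m]
    f=least_squares(lambda x:np.hypot(Q[:,0]-x[0],Q[:,1]-x[1])-.032,[0,0],loss="cauchy",f_scale=.001)
    I=abs(f.fun)<.0015
    print(n,"spindle",s,len(S),"sleeve",sl.round(4),"collar",f.x.round(4),I.sum(),m.sum(),np.percentile(Q[I][:,2],[1,5,95]).round(4))
E
python3 col.py .115
```

```text
12.05 TCP stand [-5.7  0.2 76.1] F stand [-2.5 -0.8 -4.5] torque [-0.1   0.92 -0.01] open 0.0609 71.0 q [ 31. -23. -22.  66. -11. 146.]
scene spindle [-0.00066515 -0.00057681] 107 sleeve [-0.0032 -0.0013] collar [-0.0074 -0.0027] 155 291 [0.1117 0.1125 0.134 ]
top spindle None 3 sleeve [-0.0013 -0.0002] collar [-0.0054  0.0015] 40 131 [0.1142 0.1165 0.1364]
```

step_arm --targets '[[0.6, [5.5, 1.3, 3], [0, 0, 0]], [0.6, [14, 2.2, -13], [0, 0, 0]], [0.6, [22, 3, -28], [0, 0, 0]], [0.6, [22, 3, -28], [0, 0, 0]]]'

```text
time: 12.55
ee_pos: [0.5278, 0.2324, 0.1533]
tcp_rot: [156.1, -14.7, 65.9]
wrist_force: [-0.4, 0.8, -5.8]
opening: 0.0609
grasp_force: 71.0
```

```bash
python3 st.py;python3 col.py .074
```

```text
12.55 TCP stand [ 3.8 -1.  40.8] F stand [-3.   0.8 -5. ] torque [-0.1   0.91  0.02] open 0.0609 71.0 q [ 30. -20. -23.  62. -11. 145.]
scene spindle [-0.00030617 -0.00038592] 104 sleeve [-0.0031 -0.0015] collar [ 0.0018 -0.0042] 148 211 [0.0765 0.0773 0.095 ]
top spindle None 0 sleeve [-0.0012 -0.0004] collar [ 0.0037 -0.0022] 23 37 [0.0745 0.0762 0.0937]
```

step_arm --targets '[[0.6, [-2.8, 2, -1.4], [0, 0, 0]], [0.6, [-0.5, 2.3, -6], [0, 0, 0]], [0.6, [1.9, 2.5, -10], [0, 0, 0]], [0.6, [1.9, 2.5, -10], [0, 0, 0]]]'

```text
time: 13.05
ee_pos: [0.5289, 0.236, 0.1438]
tcp_rot: [156.0, -14.8, 66.1]
wrist_force: [0.0, -0.5, -5.4]
opening: 0.0608
grasp_force: 71.1
```

```bash
python3 st.py;python3 col.py .064
```

```text
13.05 TCP stand [ 0.6  2.6 31.8] F stand [-2.5 -0.5 -4.7] torque [-0.05  0.89  0.  ] open 0.0608 71.1 q [ 30. -20. -24.  61. -11. 145.]
scene spindle [-0.00037493 -0.00075724] 75 sleeve [-0.003  -0.0013] collar [-0.0014 -0.001 ] 134 207 [0.0667 0.0675 0.085 ]
top spindle None 0 sleeve [-0.0012 -0.0002] collar [0.0001 0.0003] 23 41 [0.0697 0.0701 0.0839]
```

step_arm --targets '[[0.6, [2.5, 0.2, -3], [0, 0, 0]], [0.6, [4.4, 0.4, -6.6], [0, 0, 0]], [0.6, [6.3, 0.6, -10.2], [0, 0, 0]], [0.6, [6.3, 0.6, -10.2], [0, 0, 0]]]'

```text
time: 13.55
ee_pos: [0.5352, 0.2365, 0.1333]
tcp_rot: [156.0, -14.8, 66.1]
wrist_force: [-0.0, 0.3, -5.1]
opening: 0.0613
grasp_force: 71.1
```

```bash
python3 st.py;python3 col.py .054
```

```text
13.55 TCP stand [ 1.3  2.3 19.5] F stand [-2.4  0.3 -4.5] torque [-0.04  0.93 -0.04] open 0.0613 71.1 q [ 30. -19. -24.  59. -11. 144.]
scene spindle [-0.00049935 -0.00048606] 19 sleeve [-0.003  -0.0012] collar [-0.0009 -0.0009] 139 216 [0.055  0.0558 0.0744]
top spindle None 1 sleeve [-0.0011 -0.0001] collar [0.0005 0.0015] 30 75 [0.0568 0.058  0.0754]
```

step_arm --targets '[[0.6, [2, 0.2, -4], [0, 0, 0]], [0.6, [4, 0.4, -7.5], [0, 0, 0]], [0.6, [6, 0.6, -11], [0, 0, 0]], [0.6, [6, 0.6, -11], [0, 0, 0]]]'

```text
time: 14.05
ee_pos: [0.5412, 0.2371, 0.1225]
tcp_rot: [156.0, -14.8, 66.1]
wrist_force: [-0.2, -0.8, -4.7]
opening: 0.0611
grasp_force: 71.1
```

```bash
python3 st.py;python3 col.py .042
```

```text
14.05 TCP stand [1.6 2.3 7.1] F stand [-2.5 -0.7 -4.1] torque [-0.08  0.88  0.05] open 0.0611 71.1 q [ 30. -18. -25.  58. -11. 144.]
scene spindle [-0.00040093  0.00825954] 27 sleeve [-0.003  -0.0013] collar [-0.0005 -0.0011] 141 247 [0.0422 0.0432 0.0628]
top spindle None 5 sleeve [-0.001  -0.0002] collar [0.0003 0.0017] 36 84 [0.0411 0.0444 0.0635]
```

Bottom is about 1–2 mm above the sleeve top. Release and retreat along the axis.

step_arm --targets '[[0.6, [0.5, 0, -1], [0, 0, 0]], [0.95, [0.5, 0, -1], [0, 0, 0]], [0.95, [0.5, 0, -1], [0, 0, 0]], [0.95, [0.5, 0, -1], [0, 0, 0]], [0.95, [-7, -1, 13], [0, 0, 0]], [0.95, [-21, -2, 40], [0, 0, 0]], [0.95, [-40, -4, 75], [0, 0, 0]], [0.95, [-58, -6, 108], [0, 0, 0]]]'

```text
time: 14.95
ee_pos: [0.4827, 0.2311, 0.2332]
tcp_rot: [156.0, -14.9, 66.1]
wrist_force: [0.7, 0.4, 0.1]
opening: 0.081
grasp_force: 0.0
```

```bash
python3 seat.py seat; python3 st.py
```

```text
scene top-face height mode 0.062 [41 34 92 73  0] 0.0648 knob deg [-82.8] 176
top top-face height mode 0.062 [ 15  65 122  28   0] 0.063 knob deg [-81.6] 45
15.05 TCP stand [  4.9   3.5 136.5] F stand [ 0.1 -0.7  0.2] torque [-0.04  0.33  0.  ] open 0.0815 0.0 q [ 33. -25. -17.  72. -12. 147.]
```

View pics/seatscene.png

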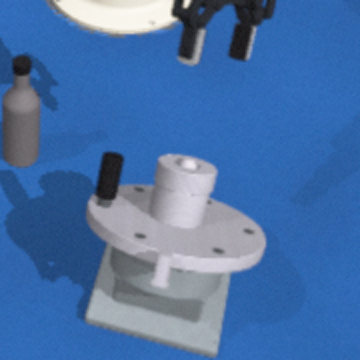

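The scene crop shows the collar seated flat on the sleeve at (187,165), top at 64 mm, with the spindle tip standing out. The knob is at (110,175), −82°. Next is the knob.

step_arm --targets '[[0.6, [14, -26, -8], [0, 0, 0]], [0.6, [28, -52, -20], [0, 0, 0]], [0.6, [41, -77.5, -47], [0, 0, 0]], [0.6, [53, -76, -70], [0, 0, 0]], [0.6, [60, -75.5, -82], [0, 0, 0]], [0.6, [60, -75.5, -82], [0, 0, 0]]]' --force 30

```text
time: 15.65
ee_pos: [0.5429, 0.1556, 0.1472]
tcp_rot: [156.1, -14.7, 66.0]
wrist_force: [0.2, 0.1, 0.6]
opening: 0.0516
grasp_force: 0.0
```

```bash
python3 st.py; python3 - <<'E'
from held import *
F=frame(AZ);o=bot.get_obs();T=F.T@Ro.from_euler("xyz",o["tcp_rot"],degrees=True).as_matrix();print("tool y in stand",T[:,1].round(2))
p,e,c=cam("scene");save("knob",p[150:290,270:430],3)
W=cloud(e,c);q=(W.reshape(-1,3)-C)@F-[10.9e-3,-79.3e-3,0];g=p.reshape(-1,3).max(1)
s=q@np.r_[T[:2,1],0];t=q@np.r_[T[:2,0],0]
for h in np.arange(.05,.1,.006):
    m=(q[:,2]>h)&(q[:,2]<h+.006)&(np.hypot(s,t)<.055)
    for sg in(1,-1):
        k=m&(s*sg>.008)
        if k.any():print(h.round(3),sg,k.sum(),"s",(np.percentile(s[k],[5,95])*1e3).round(0),"t",(np.percentile(t[k],[5,95])*1e3).round(0))
E
```

```text
15.65 TCP stand [  7.1 -79.   32.1] F stand [0.5 0.1 0.4] torque [-0.09  0.4   0.03] open 0.0516 0.0 q [ 20. -24. -26.  60.  -6. 135.]
tool y in stand [ 0.84 -0.55 -0.  ]
0.05 1 17 s [ 8. 12.] t [-6.  8.]
0.05 -1 7 s [-31. -24.] t [38. 48.]
0.056 1 15 s [ 8. 12.] t [-5.  7.]
0.056 -1 10 s [-33. -17.] t [13. 48.]
0.062 -1 12 s [-40. -25.] t [34. 47.]
0.068 -1 2 s [-31. -28.] t [-9. -2.]
0.074 1 19 s [24. 31.] t [-11.   9.]
0.074 -1 22 s [-33. -27.] t [-9.  8.]
0.08 1 29 s [22. 36.] t [-6. 10.]
0.08 -1 27 s [-34. -27.] t [-11.  11.]
0.086 1 27 s [25. 39.] t [-6.  9.]
0.086 -1 27 s [-36. -27.] t [-13.  10.]
0.092 1 30 s [24. 37.] t [-9. 10.]
0.092 -1 26 s [-39. -28.] t [-9.  9.]
0.098 1 28 s [24. 36.] t [-7. 10.]
0.098 -1 30 s [-35. -27.] t [-11.   9.]
```

View pics/knob.png

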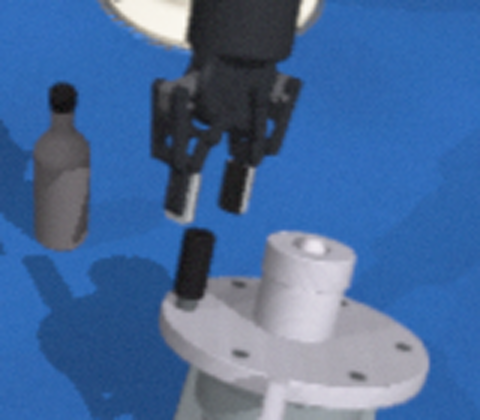

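The open fingers straddle the knob: tips at (180,212) and (235,205), knob top at (197,238), centred to about 1 mm. I'll go down along the axis and close.

step_arm --targets '[[0.6, [6, 0.6, -11], [0, 0, 0]], [0.6, [11, 1.1, -21], [0, 0, 0]], [0.6, [16, 1.7, -30], [0, 0, 0]], [0.1, [16, 1.7, -30], [0, 0, 0]], [0.1, [16, 1.7, -30], [0, 0, 0]], [0.1, [16, 1.7, -30], [0, 0, 0]], [0.1, [16, 1.7, -30], [0, 0, 0]]]' --force 30

```text
time: 16.4
ee_pos: [0.5594, 0.1571, 0.1194]
tcp_rot: [156.0, -14.8, 66.0]
wrist_force: [3.7, -3.5, -4.2]
opening: 0.023
grasp_force: 29.7
```

```bash
python3 st.py; cat > arc.py <<'E'
import numpy as np,sys
from held import frame,AZ
# world shifts (mm) from the commanded start angle a0 (deg) in steps to a1
a0,a1,n=float(sys.argv[1]),float(sys.argv[2]),int(sys.argv[3]);F=frame(AZ)
f=lambda a:80*np.array([np.cos(np.radians(a)),np.sin(np.radians(a)),0])
for a in np.linspace(a0,a1,n+1)[1:]: print(round(a,1),(F@(f(a)-f(a0))).round(1).tolist())
E
python3 arc.py -82 -26 8
```

```text
16.4 TCP stand [  8.6 -79.2  -0.2] F stand [ 0.9 -3.9 -5.2] torque [-0.65  0.12 -0.28] open 0.023 29.7 q [ 19. -21. -28.  56.  -6. 135.]
-75.0 [8.2, 2.8, 4.5]
-68.0 [16.0, 6.8, 8.8]
-61.0 [23.3, 11.8, 13.0]
-54.0 [30.0, 17.7, 16.8]
-47.0 [36.0, 24.6, 20.4]
-40.0 [41.1, 32.3, 23.5]
-33.0 [45.4, 40.6, 26.3]
-26.0 [48.7, 49.5, 28.5]
```

step_arm --targets '[[0.1, [8.2, 2.8, 4.5], [0, 0, 0]], [0.1, [16, 6.8, 8.8], [0, 0, 0]], [0.1, [23.3, 11.8, 13], [0, 0, 0]], [0.1, [30, 17.7, 16.8], [0, 0, 0]], [0.1, [36, 24.6, 20.4], [0, 0, 0]], [0.1, [41.1, 32.3, 23.5], [0, 0, 0]], [0.1, [45.4, 40.6, 26.3], [0, 0, 0]], [0.1, [48.7, 49.5, 28.5], [0, 0, 0]]]'

```text
time: 17.2
ee_pos: [0.6097, 0.206, 0.1488]
tcp_rot: [155.8, -14.8, 66.0]
wrist_force: [12.1, -5.8, -3.2]
opening: 0.0229
grasp_force: 29.9
```

```bash
python3 st.py; python3 arc.py -26 30 8;python3 arc.py 30 86 8; python3 arc.py 86 142 8
```

```text
17.2 TCP stand [ 71.2 -35.7  -0.1] F stand [ 8.6 -7.1 -8.2] torque [-1.1  -1.16 -0.57] open 0.0229 29.9 q [ 23. -12. -17.  58.  -8. 138.]
-19.0 [2.3, 9.3, 1.8]
-12.0 [3.6, 18.9, 3.0]
-5.0 [3.9, 28.7, 3.7]
2.0 [3.1, 38.4, 3.8]
9.0 [1.3, 48.0, 3.3]
16.0 [-1.6, 57.3, 2.3]
23.0 [-5.4, 66.1, 0.8]
30.0 [-10.1, 74.4, -1.2]
37.0 [-5.6, 7.6, -2.5]
44.0 [-11.9, 14.4, -5.5]
51.0 [-18.9, 20.3, -8.9]
58.0 [-26.5, 25.2, -12.6]
65.0 [-34.5, 29.1, -16.7]
72.0 [-42.9, 31.8, -20.9]
79.0 [-51.5, 33.3, -25.4]
86.0 [-60.1, 33.7, -29.9]
93.0 [-8.6, -0.8, -4.6]
100.0 [-17.0, -2.8, -9.1]
107.0 [-25.1, -6.0, -13.6]
114.0 [-32.8, -10.2, -17.9]
121.0 [-39.9, -15.5, -22.0]
128.0 [-46.4, -21.7, -25.7]
135.0 [-52.1, -28.8, -29.2]
142.0 [-57.1, -36.7, -32.2]
```

step_arm --targets '[[0.1, [3.3, 8.6, 2.2], [0, 0, 0]], [0.1, [4.8, 18, 3.6], [0, 0, 0]], [0.1, [5.1, 27.8, 4.3], [0, 0, 0]], [0.1, [4.3, 37.5, 4.4], [0, 0, 0]], [0.1, [2.5, 47.1, 3.9], [0, 0, 0]], [0.1, [-0.4, 56.4, 2.9], [0, 0, 0]], [0.1, [-4.2, 65.2, 1.4], [0, 0, 0]], [0.1, [-8.9, 73.5, -0.6], [0, 0, 0]]]'

```text
time: 18.0
ee_pos: [0.6001, 0.2813, 0.1478]
tcp_rot: [155.9, -15.0, 66.1]
wrist_force: [9.8, 1.2, -7.0]
opening: 0.0229
grasp_force: 29.9
```

```bash
python3 st.py
```

```text
18.0 TCP stand [69.3 40.1 -0.2] F stand [  5.4   0.2 -10.8] torque [ 0.16 -0.73  0.06] open 0.0229 29.9 q [ 31.  -8. -14.  58. -11. 145.]
```

step_arm --targets '[[0.1, [-5.6, 7.6, -2.5], [0, 0, 0]], [0.1, [-11.9, 14.4, -5.5], [0, 0, 0]], [0.1, [-18.9, 20.3, -8.9], [0, 0, 0]], [0.1, [-26.5, 25.2, -12.6], [0, 0, 0]], [0.1, [-34.5, 29.1, -16.7], [0, 0, 0]], [0.1, [-42.9, 31.8, -20.9], [0, 0, 0]], [0.1, [-51.5, 33.3, -25.4], [0, 0, 0]], [0.1, [-60.1, 33.7, -29.9], [0, 0, 0]]]'

```text
time: 18.8
ee_pos: [0.5388, 0.3151, 0.1171]
tcp_rot: [156.0, -14.9, 66.1]
wrist_force: [6.5, 1.5, -6.8]
opening: 0.0227
grasp_force: 30.2
```

```bash
python3 st.py; python3 seat.py; python3 arc.py 142 198 8; python3 arc.py 198 254 8; python3 arc.py 254 278 3
```

```text
18.8 TCP stand [ 4.1 80.2 -0.4] F stand [ 2.6  0.8 -9.1] torque [0.27 0.   0.14] open 0.0227 30.2 q [ 38. -12. -20.  57. -14. 152.]
scene top-face height mode 0.062 [35 35 83 80  0] 0.0648 knob deg [85.2] 218
top top-face height mode 0.062 [ 21  81 154  51   0] 0.0632 knob deg [87.8] 1
149.0 [-4.0, -8.5, -2.6]
156.0 [-7.1, -17.5, -4.7]
163.0 [-9.1, -27.0, -6.3]
170.0 [-10.1, -36.6, -7.4]
177.0 [-10.1, -46.4, -7.9]
184.0 [-9.0, -56.1, -7.9]
191.0 [-6.9, -65.6, -7.3]
198.0 [-3.7, -74.8, -6.1]
205.0 [4.1, -8.7, 1.7]
212.0 [9.1, -16.8, 3.9]
219.0 [14.9, -24.2, 6.5]
226.0 [21.4, -30.8, 9.6]
233.0 [28.6, -36.4, 13.1]
240.0 [36.3, -41.0, 16.9]
247.0 [44.5, -44.5, 21.0]
254.0 [52.9, -46.9, 25.4]
262.0 [9.8, -1.3, 5.1]
270.0 [19.7, -1.0, 10.4]
278.0 [29.4, 0.8, 15.6]
```

step_arm --targets '[[0.1, [-8.6, -0.8, -4.6], [0, 0, 0]], [0.1, [-17, -2.8, -9.1], [0, 0, 0]], [0.1, [-25.1, -6, -13.6], [0, 0, 0]], [0.1, [-32.8, -10.2, -17.9], [0, 0, 0]], [0.1, [-39.9, -15.5, -22], [0, 0, 0]], [0.1, [-46.4, -21.7, -25.7], [0, 0, 0]], [0.1, [-52.1, -28.8, -29.2], [0, 0, 0]], [0.1, [-57.1, -36.7, -32.2], [0, 0, 0]]]'

```text
time: 19.7
ee_pos: [0.4823, 0.2771, 0.085]
tcp_rot: [156.0, -14.9, 66.1]
wrist_force: [11.2, 0.2, -8.6]
opening: 0.0225
grasp_force: 31.7
```

```bash
python3 st.py
```

```text
19.7 TCP stand [-64.1  48.3  -0.4] F stand [  5.8  -1.  -12.8] torque [-0.08 -0.59 -0.08] open 0.0225 31.7 q [ 38. -22. -31.  56. -15. 152.]
```

step_arm --targets '[[0.1, [-3.8, -8.5, -2.5], [0, 0, 0]], [0.1, [-6.6, -17.5, -4.5], [0, 0, 0]], [0.1, [-8.3, -27, -5.9], [0, 0, 0]], [0.1, [-9.2, -36.6, -7], [0, 0, 0]], [0.1, [-9.2, -46.4, -7.5], [0, 0, 0]], [0.1, [-8.1, -56.1, -7.5], [0, 0, 0]], [0.1, [-6, -65.6, -6.9], [0, 0, 0]], [0.1, [-2.8, -74.8, -5.7], [0, 0, 0]]]'

```text
time: 20.5
ee_pos: [0.4795, 0.2027, 0.0796]
tcp_rot: [156.0, -14.9, 66.1]
wrist_force: [9.4, 5.2, -11.3]
opening: 0.0225
grasp_force: 31.6
```

step_arm --targets '[[0.1, [4.1, -8.7, 1.7], [0, 0, 0]], [0.1, [9.1, -16.8, 3.9], [0, 0, 0]], [0.1, [14.9, -24.2, 6.5], [0, 0, 0]], [0.1, [21.4, -30.8, 9.6], [0, 0, 0]], [0.1, [28.6, -36.4, 13.1], [0, 0, 0]], [0.1, [36.3, -41, 16.9], [0, 0, 0]], [0.1, [44.5, -44.5, 21], [0, 0, 0]], [0.1, [52.9, -46.9, 25.4], [0, 0, 0]]]'

```text
time: 21.3
ee_pos: [0.5322, 0.1566, 0.105]
tcp_rot: [156.1, -14.9, 66.1]
wrist_force: [2.0, 7.5, -5.6]
opening: 0.023
grasp_force: 32.2
```

```bash
python3 st.py;python3 seat.py; python3 arc.py 254 310 8; python3 arc.py 310 360 8
```

```text
21.3 TCP stand [-22.  -76.8  -0.2] F stand [-0.1  7.3 -6.3] torque [1.46 0.75 0.79] open 0.023 32.2 q [ 20. -25. -32.  56.  -6. 136.]
scene top-face height mode 0.062 [46 37 82 74  0] 0.0648 knob deg [-103.8] 206
top top-face height mode 0.062 [ 11  83 159  48   1] 0.0631 knob deg [-98.2] 12
261.0 [8.6, -1.2, 4.5]
268.0 [17.2, -1.3, 9.0]
275.0 [25.8, -0.1, 13.6]
282.0 [34.1, 2.2, 18.2]
289.0 [42.1, 5.7, 22.6]
296.0 [49.6, 10.2, 26.8]
303.0 [56.6, 15.8, 30.8]
310.0 [62.9, 22.3, 34.5]
316.2 [5.0, 6.5, 3.0]
322.5 [9.3, 13.6, 5.7]
328.8 [12.8, 21.2, 8.0]
335.0 [15.6, 29.3, 9.9]
341.2 [17.6, 37.6, 11.4]
347.5 [18.8, 46.2, 12.5]
353.8 [19.2, 54.9, 13.2]
360.0 [18.7, 63.6, 13.4]
```

step_arm --targets '[[0.1, [8.6, -1.2, 4.5], [0, 0, 0]], [0.1, [17.2, -1.3, 9], [0, 0, 0]], [0.1, [25.8, -0.1, 13.6], [0, 0, 0]], [0.1, [34.1, 2.2, 18.2], [0, 0, 0]], [0.1, [42.1, 5.7, 22.6], [0, 0, 0]], [0.1, [49.6, 10.2, 26.8], [0, 0, 0]], [0.1, [56.6, 15.8, 30.8], [0, 0, 0]], [0.1, [62.9, 22.3, 34.5], [0, 0, 0]]]'

```text
time: 22.2
ee_pos: [0.5947, 0.1785, 0.1392]
tcp_rot: [156.1, -14.8, 66.1]
wrist_force: [-6.5, 2.2, -2.8]
opening: 0.0226
grasp_force: 33.1
```

step_arm --targets '[[0.1, [5, 6.5, 3], [0, 0, 0]], [0.1, [9.3, 13.6, 5.7], [0, 0, 0]], [0.1, [12.8, 21.2, 8], [0, 0, 0]], [0.1, [15.6, 29.3, 9.9], [0, 0, 0]], [0.1, [17.6, 37.6, 11.4], [0, 0, 0]], [0.1, [18.8, 46.2, 12.5], [0, 0, 0]], [0.1, [19.2, 54.9, 13.2], [0, 0, 0]], [0.1, [19.2, 54.9, 13.2], [0, 0, 0]]]'

```text
time: 23.0
ee_pos: [0.6143, 0.2347, 0.1527]
tcp_rot: [156.0, -14.9, 66.2]
wrist_force: [1.3, 2.2, -3.4]
opening: 0.0229
grasp_force: 32.6
```

```bash
python3 st.py;python3 seat.py
```

```text
23.0 TCP stand [79.7 -7.7 -0.2] F stand [-0.3  2.1 -3.7] torque [0.31 0.86 0.22] open 0.0229 32.6 q [ 25. -10. -15.  58.  -9. 140.]
scene top-face height mode 0.062 [11  8 24 14  0] 0.0646 knob deg [-6.] 206
top top-face height mode 0.062 [ 4 22 32 16  0] 0.0629 knob deg [-15.1] 2
```

step_arm --targets '[[0.1, [-0.3, 4, 0.1], [0, 0, 0]], [0.1, [-0.8, 8, 0], [0, 0, 0]], [0.1, [-0.8, 8, 0], [0, 0, 0]], [0.6, [-0.8, 8, 0], [0, 0, 0]], [0.6, [-0.8, 8, 0], [0, 0, 0]], [0.6, [-0.8, 8, 0], [0, 0, 0]], [0.6, [-15, 6.5, 27], [0, 0, 0]], [0.6, [-29, 5, 54], [0, 0, 0]]]'

```text
time: 23.9
ee_pos: [0.5844, 0.2376, 0.2065]
tcp_rot: [156.0, -14.8, 66.0]
wrist_force: [0.3, 0.9, 0.8]
opening: 0.0514
grasp_force: 0.0
```

step_arm --targets '[[0.6, [-22, -2, 42], [0, 0, 0]], [0.6, [-44, -5, 84], [0, 0, 0]], [0.6, [-80, -5, 110], [0, 0, 0]]]'

```text
time: 24.2
ee_pos: [0.5051, 0.2327, 0.3203]
tcp_rot: [155.9, -15.0, 66.0]
wrist_force: [-0.3, -0.8, 0.0]
opening: 0.0512
grasp_force: 0.0
```

```bash
python3 st.py;python3 seat.py fin; python3 - <<'E'
from stand import *
for n in("scene","top"):
    p,e,c=cam(n);W=cloud(e,c)
    R=W.reshape(-1,3);F=frame(np.radians(6));q=(R-[.5434,.235,.1155])@F;g=p.reshape(-1,3).max(1)
    r=np.hypot(q[:,0],q[:,1]);k=(r>.06)&(r<.1)&(q[:,2]>.014)&(q[:,2]<.057);Q=q[k]
    f=least_squares(lambda x:np.hypot(Q[:,0]-x[0],Q[:,1]-x[1])-.012,Q[:,:2].mean(0),loss="soft_l1",f_scale=.001).x
    m=(r>.1)&(r<.125)&(abs(q[:,2])<.007)&(abs(q[:,1])<.02)
    print(n,len(Q),"knob",f.round(4),np.degrees(np.arctan2(f[1],f[0])).round(1),"post",q[m].mean(0).round(4),m.sum())
    print("can/others", [ (nm,np.median(R[(np.hypot(R[:,0]-x,R[:,1]-y)<.03)&(R[:,2]>z-.01)],0).round(3)) for nm,x,y,z in(("can",.425,0,.17),("bearing",.605,-.165,.04))])
E
```

```text
24.2 TCP stand [ 62.3   1.7 198.8] F stand [-0.4 -0.8  0.2] torque [0.03 0.39 0.05] open 0.0512 0.0 q [ 31. -19.  -3.  80. -12. 146.]
scene top-face height mode 0.062 [43 35 89 73  0] 0.0649 knob deg [-1.4] 203
top top-face height mode 0.062 [ 18  67 111  29   2] 0.063 knob deg [-1.2] 50
scene 238 knob [ 0.0792 -0.0023] -1.6 post [ 0.1172 -0.001   0.0016] 50
can/others [('can', array([ 0.427, -0.001,  0.17 ])), ('bearing', array([ 0.602, -0.168,  0.041]))]
top 60 knob [ 0.0811 -0.0005] -0.4 post [0.1123 0.0002 0.0024] 29
can/others [('can', array([ 0.423, -0.003,  0.17 ])), ('bearing', array([ 0.607, -0.163,  0.04 ]))]
```

View pics/finscene.png

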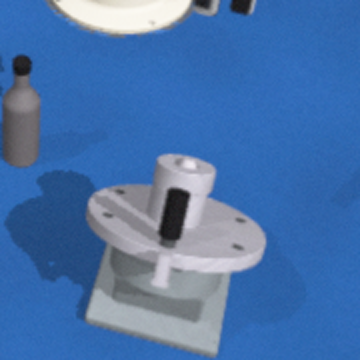

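The knob at (175,213) lines up with the index post at (161,268), to within about 1°. The sleeve and collar are home with the top at 64 mm, and the bystanders have not moved.

```bash
python3 -c "
from workcell import bot
print(bot.job_done())"
```

```text
the job is handed in; nothing more can be done
None
```

The job is handed in: the sleeve and collar are fully home, and the faceplate passed the index once and was let go at the second arrival, within about 1° of the post. It took 24 s, and the bearing, bottle and race were left where they stood.

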